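Lock the bayonet filler cap onto a gearbox

TASK

Close the gearbox: take the aluminium bayonet cap from the bench, find the slots of the filler neck with its two lugs by feel, press it down against the spring and twist it clockwise about a quarter turn until the lock pin clicks up into the cap's notch. Press and twist gently, leave the other things on the bench where they are, and let go of the locked cap.

Things in the scene. Friction and masses are not known exactly. Their poses are not given: they have to be found in the camera images.
- cap: Loose aluminium bayonet cap, about 0.18 kg, upright on the bench. Origin: centre of the stem's underside; z up its axis, x along both lugs and the grip bar. Stem 32 mm diameter (lowest 5 mm chamfered from 25 mm) up to z = 24 mm; flange 78 mm diameter, z = 24 to 30 mm; on it the bar. A half turn about z gives the same cap.
- grip (a point): Point in the cap's flat grip bar on the cap's axis, 51 mm above the cap's origin. The bar is 54 mm long (cap x), 12 mm thick (cap y) and stands on the flange from 30 to 64 mm above the cap's origin. Axes as the cap.
- lug (a point): Outer lower edge of one of the two lugs, at the cap's x = 24 mm, z = 7 mm. Each lug stands out of the stem at +x or -x to 24 mm from the axis, is 12 mm wide and spans z = 7 to 13 mm. Axes as the cap.
- notch (a point): One of two opposite notches in the flange's rim, each 10 mm wide and open to the edge, 125 and 305 degrees counter-clockwise from the cap's x seen from above. This point: 34 mm from the axis, on the flange's underside.
- gearbox: Blue cast worm gearbox bolted to the bench, foot 190 x 136 mm, housing 150 x 110 mm and 110 mm high, with an upright round steel filler neck (76 mm diameter, 40 mm high) on its top. Origin: centre of the underside, z up, x along the 190 mm length.
- mouth (a point): Centre of the neck's upper face, 150 mm above the bench; axes as the gearbox. Bore 37 mm with two opposite slots 16 mm wide reaching 27 mm from the axis. The neck is screwed in tight: the line of its slots lies anywhere within 15 degrees of the gearbox's x, not in the measured poses, to be seen or felt. Lugs off the slots: cap origin rests 7 mm below here; within 4 degrees of them, it drops.
- bore (a point): On the neck's axis 12 mm below the mouth; axes as the gearbox. Here a spring follower meets the stem's underside: 3 N up, rising to 9 N when the flange bottoms on the rim (cap origin 24 mm below the mouth). The rim is 8 mm thick over a wider chamber: with the origin 21 to 24 mm down the cap turns clockwise (from above) 80 degrees to its lock, with hard stops 5 degrees past it and at the slots.
- latch (a joint): Travel (m) of the round-headed spring lock pin, 7 mm diameter, 7 mm proud of the rim, 32 mm from the axis, 45 degrees counterclockwise of a slot: 0 = up, 0.007 = flush. The flange pushes it down (1 to 2 N); when the cap has turned 80 degrees a notch meets it and it clicks up to 0, locking the cap. A turned cap let go rises to 21 mm below the mouth, held under the rim; an unturned one to 12 mm.
- bottle: Bystander: green bottle, 64 mm diameter, 190 mm high, origin under its centre.
- bearing: Bystander: steel bearing ring, 72 mm diameter, 18 mm high, lying flat, origin under its centre.
- blank_cover: Bystander: plain aluminium cover, disc of 80 mm diameter and 8 mm thick with a round knob 28 mm wide, 30 mm high in all; no lugs, no bar. Origin under its centre.
- shaft_stub: Bystander: upright steel shaft stub, 28 mm diameter, 90 mm high, origin under its centre.
- cup: Bystander: grey cup, 72 mm diameter, 85 mm high, origin under its centre.
- wrench: Bystander: wrench lying at the back.
- hammer: Bystander: hammer lying at the back.
Mind the look-alikes: they are no part of the job. What is shaped like the cap but pink or red is not meant.

How it is judged (in metres and radians):
On the way:
1. the cap is pressed down in the neck, lugs below the rim, lock pin pushed down by the flange (z of cap in the frame of mouth below -0.0185 m and horizontal distance between cap and mouth below 0.005 m and value of joint latch above 0.002 m), for 0.1 s.
At the end, for the whole second after the job is handed in: The cap sits in the filler neck (axes within 5 mm, tilt below 0.08 rad, origin at least 18.5 mm below the mouth), at rest, with the lock pin up in its notch (latch below 0.0015 m) (z of cap in the frame of mouth below -0.0185 m and horizontal distance between cap and mouth below 0.005 m and angle between cap's own z axis and vertical below 0.08 rad and value of joint latch below 0.0015 m and linear speed of cap below 0.02 m/s); the robot touches nothing.
It fails at once if the cap is pressed or twisted against the gearbox with more than 40 N (contact force between cap and gearbox above 40 N).
It fails at once if the robot pushes on the gearbox itself with more than 20 N (contact force between any of the fingers, the arm and gearbox above 20 N).
It fails at once if a bystander is moved more than 30 mm (distance of any of bottle, bearing, blank_cover, shaft_stub, cup, wrench, hammer from where it was at the start of the episode above 0.03 m).
It also fails if it takes over 72 s, if anything falls off the work surface, if the arm or the gripper's body presses on something with over 40 N, if the wrist force passes 120 N, or if a joint passes its speed limit or range.

ROBOT

A 7-joint arm with a two-finger parallel gripper is mounted at the origin on the work surface. World frame = base frame: x ahead of the robot, y to its left, z up, the work surface at z = 0. Lengths are in mm, angles in rad, forces in N, time in s.
With the tool pointing down it reaches from about 425 to 925 mm from the base axis. Payload 6.8 kg.
Tool frame: the origin (TCP) lies at the centre of the arm's flange, where the gripper is bolted on; the fingertips stand 182 mm ahead of it and the grasp point (between the pads) lies 163 mm ahead of it; z points along the fingers, y is the line along which they close (so a half turn about z gives the same grasp; the last joint's range is limited). The gripper opens to 88 mm and grips with 3 to 60 N. Pads are 20 mm wide; open, the fingers measure 115 mm over their backs; the gripper's body (75 mm by 178 mm) begins 61 mm behind the grasp point.
Start: joints at [-0.108, 0.477, 0.022, 1.555, -0.011, 1.109, -0.083], TCP at [675.013, 0.004, 404.664] pointing down, gripper open.
Joint ranges: [-2.96, 2.96], [-0.34, 2.1], [-1.41, 1.46], [0.24, 2.44], [-1.37, 4.51], [0.17, 1.92], [-2.96, 2.96]. Speed limits (rad/s): [2.39, 2.39, 3.14, 3.14, 3.14, 3.14, 3.14].

INTERFACE

Orientations are given as [roll, pitch, yaw] about the fixed x, y, z axes, in that order (R = Rz(yaw) Ry(pitch) Rx(roll)).
In Python, from cell import arm, camera, order gives the robot as it stands. The module is installed in compiled form; this text tells all that it offers.
- The arm moves only by the tool send_rows, never from a script. Its argument "plan" is a list of rows, each a list of 6 numbers: the shift along the tool's x, y, z in units of 25 mm (1.0 is 25 mm), then the turn, a rotation vector about the tool's x, y, z in units of 6 degrees (1.0 is 6 degrees). A call has exactly 5 rows; each row is the pose to reach, as a shift and turn from the pose commanded when the call began, along the tool's axes at that moment; what a row does not reach only later rows make up. A row lasts 1/12 s, in which the tool goes at most 41.7 mm and 7.16 degrees, less where a joint would pass 70% of its speed; a pose out of reach is approached as far as the arm can. A call with a gripper value outside its range is refused whole. "fingers" is the opening, from -1 (shut) to 1 (fully open), set as the call begins (left out, the last holds). The fingers move at their own pace and stop on an object; "squeeze" is the grip in N (left out, the last holds). Time passes only in rows, so rows that repeat a pose let the fingers close, or fill a call up. It gives the time, the measured TCP pose, the force, the opening and the grip force at its end, in the units of the state.
- arm.observe(): the state, without advancing time (a new reading comes with each control period).
- camera(name): name is "scene" or "side" or "wrist"; returns a dict with "color" (420x560x3 uint8, red, green, blue), "fx", "fy", "cx", "cy" (pixels), "position" and "attitude" of the camera in the world. Camera axes: x right, y down, z forward; pixel columns grow to the right and rows downward; lengths in mm; the calibration is good to about 2 mm. A picture is of the moment at which its call begins. There is no depth.
- order.sign_off(): hands the job in; it is judged then, once.
The state is a dict: "clock": time; "joint_positions": joint angles; "joint_velocities": joint speeds; "joint_torque": joint torques, N m; "ee_pos": TCP position; "ee_rot": TCP orientation; "force": force on the tool from outside, world axes, zero at the start; "torque": the same for the moment, N m; "grip_width": finger opening in mm; "finger_force": force on a finger pad.
Only numpy, scipy, OpenCV 4.12 (cv2) and the standard library are available. Lean on these libraries where they do the work, as an engineer would, in place of code of your own. Each camera call takes 0.05 s, during which the arm holds its last target. There are 200 camera calls.

## Working session

There is one attempt and no reset: what is moved stays moved. The work goes in short steps, Python scripts to look and compute and a tool call to move; the robot and the scene stay as the last step left them, time stands still between calls to the robot, and variables do not carry over. Pictures are saved under pics/ and viewed, at most 10 in all, crops included, and the job is handed in when it is done.

Besides the shell and the picture viewer there is one more tool, called after "Call:" as name(argument=value, ...), one argument or row to a line, values as JSON. send_rows: Moves the arm, as the interface text tells. Its arguments: {"type":"object","properties":{"plan":{"type":"array"},"fingers":{"type":"number"},"squeeze":{"type":"number"}},"required":["plan"]}

```bash
mkdir -p pics; python3 - <<'E'
from cell import arm,camera
import cv2
s=arm.observe();print(s)
for n in("scene","side","wrist"):
    c=camera(n);print(n,{k:v for k,v in c.items() if k!="color"})
    cv2.imwrite(f"pics/{n}0.png",c["color"][:,:,::-1])
E
```

```text
{'clock': 0.0, 'joint_positions': array([-0.1080854 ,  0.47777611,  0.02236176,  1.55644283, -0.01151389,
        1.10935318, -0.08310334]), 'joint_velocities': array([ 0.00065194,  0.00051971,  0.00121563, -0.00037697,  0.00010996,
        0.00167578, -0.00082168]), 'joint_torque': array([-1.31144458e-03, -5.82851672e+01,  1.53386436e+00, -2.72606850e+01,
       -5.43364382e-02,  1.69422745e-02,  2.21527275e-04]), 'ee_pos': array([ 6.74716052e+02, -1.19666972e-02,  4.03701600e+02]), 'ee_rot': array([-3.13974651e+00,  1.34985778e-04,  1.57077443e+00]), 'force': array([-0.07272804, -0.68636967,  0.85506456]), 'torque': array([-0.04076319, -0.02947071, -0.01837812]), 'finger_force': 0.0, 'grip_width': 87.88818527633813}
scene {'fx': 412.4641777982125, 'fy': 412.4641777982125, 'cx': 277.69438666098625, 'cy': 208.0986442943451, 'position': array([1165.14132602,  -88.75412341,  837.89748914]), 'attitude': array([-2.47381196,  0.00378572,  1.54250093])}
side {'fx': 400.86386170206396, 'fy': 400.86386170206396, 'cx': 274.54455709006936, 'cy': 204.77345063949275, 'position': array([388.05330078, 583.93497465, 828.91626121]), 'attitude': array([-2.36356025,  0.00753995, -2.88319752])}
wrist {'fx': 356.35615971409703, 'fy': 356.35615971409703, 'cx': 282.2945085985054, 'cy': 208.40992270117835, 'position': array([673.62175517,  82.10398839, 383.74948652]), 'attitude': array([2.83414391e+00, 1.94507286e-03, 1.17657029e-03])}
```

View pics/scene0.png

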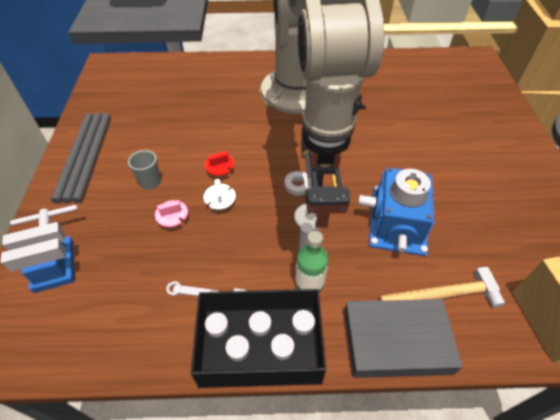

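View pics/wrist0.png

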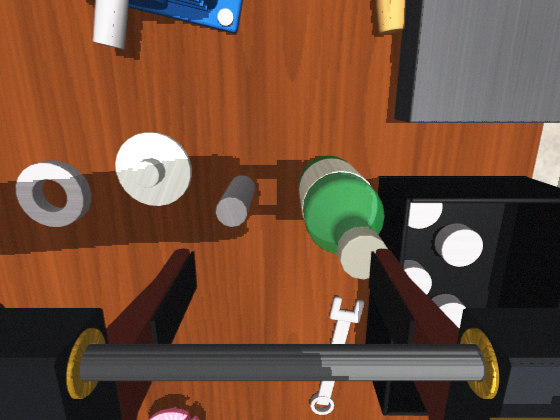

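View pics/side0.png

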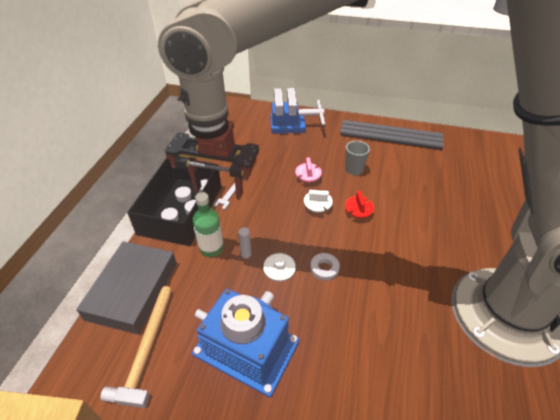

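The scene view shows three cap shapes: aluminium at (219,197) (side 318,200), red at (220,163) and pink at (171,214). There is also the plain cover with a round knob at side (280,266). The aluminium one with a flat bar fits, since the others are coloured or have no bar. The gearbox neck is at scene (411,187), side (242,317). I'll confirm with a crop and cast rays.

```bash
cat > h.py <<'E'
import numpy as np,cv2
from scipy.spatial.transform import Rotation as R
def ray(c,uv):
    d=np.array([(uv[0]-c["cx"])/c["fx"],(uv[1]-c["cy"])/c["fy"],1.])
    return np.array(c["position"]),R.from_euler("xyz",c["attitude"]).apply(d)
def onz(c,uv,z):
    p,d=ray(c,uv);return p+d*(z-p[2])/d[2]
def proj(c,P):
    q=R.from_euler("xyz",c["attitude"]).inv().apply(np.array(P)-c["position"])
    return q[0]/q[2]*c["fx"]+c["cx"],q[1]/q[2]*c["fy"]+c["cy"]
E
python3 - <<'E'
from h import *
from cell import camera
S=camera("scene");D=camera("side")
for n,c,u in(("scene",S,[(219,197),(411,187)]),("side",D,[(318,200),(242,317)])):
    print(n,"cap@z30",onz(c,u[0],30).round(),"neck@150",onz(c,u[1],150).round())
def crop(c,u,w=40):
    i=c["color"][u[1]-w:u[1]+w,u[0]-w:u[0]+w,::-1]
    return cv2.resize(i,(290,290),interpolation=cv2.INTER_CUBIC)
im=np.vstack([np.hstack([crop(S,(219,197)),crop(D,(318,200))]),np.hstack([crop(S,(411,187)),crop(D,(242,317))])])
cv2.imwrite("pics/crop.png",im)
E
```

```text
scene cap@z30 [ 487. -222.   30.] neck@150 [573. 220. 150.]
side cap@z30 [ 481. -224.   30.] neck@150 [548. 238. 150.]
```

View pics/crop.png

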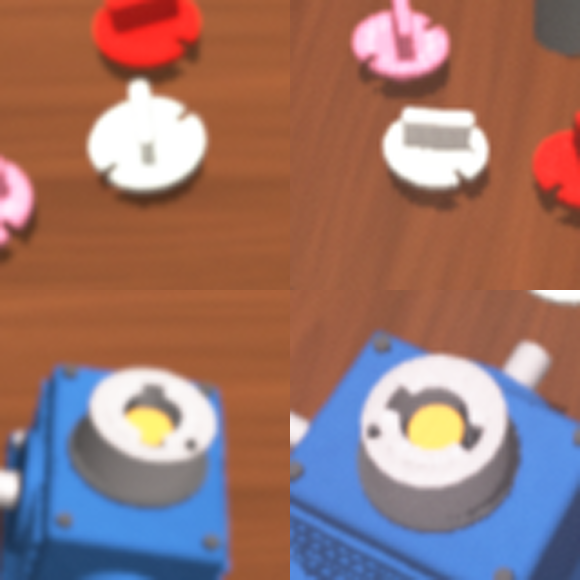

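The crops confirm it. The top ones show the aluminium cap with flat bar and rim notches (scene 220,196; side 318,201); pink and red are separate. The bottom ones show the neck with its slots at side crop (400,398)/(470,440) and pin at (375,430).

```bash
python3 - <<'E'
from h import *
from cell import camera,arm
S=camera("scene");D=camera("side");k=80/290
s=lambda x,y,o:(o[0]-40+x*k-.36,o[1]-40+y*k-.36)
sc=lambda x,y:s(x,y,(219,197)); dc=lambda x,y:s(x-290,y,(318,200))
sn=lambda x,y:s(x,y-290,(411,187)); dn=lambda x,y:s(x-290,y-290,(242,317))
print("capS",onz(S,sc(148,143),30),"capD",onz(D,dc(436,148),30))
a,b=onz(D,dc(403,111),64),onz(D,dc(473,117),64);print("bar top side",a,b,(a+b)/2,np.degrees(np.arctan2(*(b-a)[1::-1])))
print("notch",onz(D,dc(462,182),30),onz(S,sc(106,177),30))
a=onz(S,sc(140,86),64);print("bar far end scene",a)
print("neckS",onz(S,sn(153,415),150),"neckD",onz(D,dn(433,420),150))
for n,f,c,pts in(("S",sn,S,[(152,390),(160,446),(193,443)]),("D",dn,D,[(400,396),(472,440),(375,430)])):
    p=[onz(c,f(*q),150) for q in pts];print(n,[q.round() for q in p],np.degrees(np.arctan2(*(p[1]-p[0])[1::-1])))
print(R.from_euler("xyz",arm.observe()["ee_rot"]).as_matrix().round(3))
E
```

```text
capS [ 484.44030533 -221.37650049   30.        ] capD [ 480.72687936 -222.57999897   30.        ]
bar top side [ 508.54962114 -221.61194933   64.        ] [ 455.60189966 -228.28422068   64.        ] [ 482.0757604  -224.94808501   64.        ] -172.8176618936392
notch [ 454.88502625 -191.28439992   30.        ] [ 514.27486265 -248.6407719    30.        ]
bar far end scene [ 461.03110257 -224.43063758   64.        ]
neckS [555.44062091 228.19727304 150.        ] neckD [552.22062486 229.15642833 150.        ]
S [array([535., 232., 150.]), array([581., 227., 150.]), array([579., 247., 150.])] -7.187559968413026
D [array([573., 220., 150.]), array([529., 235., 150.]), array([579., 242., 150.])] 161.4796901194534
[[-0.  1. -0.]
 [ 1.  0. -0.]
 [-0. -0. -1.]]
```

Call:
send_rows(
  plan=[
    [-1.2,-1.04,0,0,0,-1.1],
    [-2.4,-2.08,0,0,0,-2.2],
    [-3.6,-3.12,0,0,0,-3.3],
    [-4.8,-4.16,0,0,0,-4.4],
    [-6,-5.2,0,0,0,-5.5],
  ],
  fingers=0,
)

```text
clock: 0.77
ee_pos: [543.6, -151.1, 404.7]
ee_rot: [3.142, 0.0, 2.153]
force: [1.0, -0.5, -0.6]
grip_width: 57.9
finger_force: 0.0
```

Call:
send_rows(
  plan=[
    [-0.22,-0.74,0,0,0,-1.1],
    [-0.44,-1.48,0,0,0,-2.2],
    [-0.65,-2.2,0,0,0,-3.3],
    [-0.87,-2.95,0,0,0,-4.4],
    [-1.09,-3.69,0,0,0,-5.5],
  ],
)

```text
clock: 1.18
ee_pos: [481.7, -223.8, 404.8]
ee_rot: [3.142, 0.0, 2.728]
force: [-0.3, -0.1, -0.7]
grip_width: 44.0
finger_force: 0.0
```

Call:
send_rows(
  plan=[
    [0,0,0,0,0,-1.1],
    [0,0,0,0,0,-2.2],
    [0,0,0,0,0,-3.3],
    [0,0,0,0,0,-4.4],
    [0,0,0,0,0,-5.2],
  ],
)

```text
clock: 1.6
ee_pos: [482.4, -223.2, 404.8]
ee_rot: [-3.142, 0.0, -3.01]
force: [-0.4, -0.6, 0.2]
grip_width: 44.1
finger_force: 0.0
```

Call:
send_rows(
  plan=[
    [0,0,0,0,0,0],
    [0,0,0,0,0,0],
    [0,0,0,0,0,0],
    [0,0,0,0,0,0],
    [0,0,0,0,0,0],
  ],
)

```text
clock: 2.02
ee_pos: [482.5, -223.1, 404.7]
ee_rot: [-3.142, 0.0, -3.017]
force: [0.4, -0.8, -0.2]
grip_width: 43.8
finger_force: 0.0
```

```bash
python3 - <<'E'
from h import *
from cell import camera,arm
s=arm.observe();print(s["clock"],s["ee_pos"],s["ee_rot"],s["joint_positions"].round(2),s["grip_width"],s["force"])
c=camera("wrist");print(c["position"],c["attitude"])
cv2.imwrite("pics/w1.png",c["color"][:,:,::-1])
E
```

```text
2.0167 [ 482.50279681 -223.05546071  404.66806659] [-3.14154669e+00  3.88007053e-05 -3.01704700e+00] [ 0.47  0.25 -0.19  1.89  0.05  1.01  1.96] 43.84696231731811 [ 0.40679823 -0.822928   -0.19598761]
[ 398.77346805 -234.54833848  384.62310982] [2.83580907e+00 1.05747606e-03 1.69655631e+00]
```

View pics/w1.png

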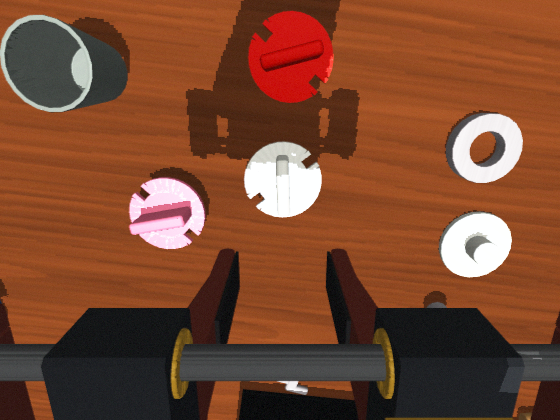

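The wrist view shows the aluminium cap at (283,180) with its bar almost vertical from (283,156) to (284,215) and notches at (311,160) and (255,200). Red is at (291,57), pink at (167,212).

```bash
python3 - <<'E'
from h import *
from cell import camera,arm
c=camera("wrist");im=c["color"]
hsv=cv2.cvtColor(im,cv2.COLOR_RGB2HSV)
m=((hsv[...,1]<60)&(hsv[...,2]>110)).astype(np.uint8);m[:130]=0;m[228:]=0;m[:,:235]=0;m[:,330:]=0
cs,_=cv2.findContours(m,0,1);k=max(cs,key=cv2.contourArea);e=cv2.fitEllipse(cv2.convexHull(k));print(e)
p=onz(c,e[0],29);print("flange",p)
n=[onz(c,q,30) for q in((308,162),(258,198))];d=n[0]-n[1];print("notch ang",np.degrees(np.arctan2(d[1],d[0])),(n[0]+n[1])/2)
a,b=onz(c,(283,156),64),onz(c,(284,215),64);d=b-a;print("bar",a,b,(a+b)/2,np.degrees(np.arctan2(d[1],d[0])))
E
```

```text
((282.4839782714844, 179.17144775390625), (75.60299682617188, 77.13775634765625), 94.39479064941406)
flange [ 479.14826145 -224.56103306   29.        ]
notch ang 133.6145974962437 [ 480.05210223 -224.3172094    30.        ]
bar [ 449.99494691 -227.77211507   64.        ] [ 505.53660784 -219.74323388   64.        ] [ 477.76577737 -223.75767448   64.        ] 8.225471043750112
```

Call:
send_rows(
  plan=[
    [0.1,-0.04,1.2,0,0,-0.2],
    [0.1,-0.04,2.4,0,0,-0.2],
    [0.1,-0.04,3.6,0,0,-0.2],
    [0.1,-0.04,4.8,0,0,-0.2],
    [0.1,-0.04,6.0,0,0,-0.2],
  ],
)

```text
clock: 2.53
ee_pos: [480.1, -224.4, 253.6]
ee_rot: [-3.141, 0.001, -2.995]
force: [0.3, -0.9, 0.0]
grip_width: 43.8
finger_force: 0.0
```

Call:
send_rows(
  plan=[
    [0,0,0.6,0,0,0],
    [0,0,1.1,0,0,0],
    [0,0,1.4,0,0,0],
    [0,0,1.55,0,0,0],
    [0,0,1.55,0,0,0],
  ],
)

```text
clock: 2.95
ee_pos: [480.1, -224.3, 215.5]
ee_rot: [3.141, -0.001, -2.995]
force: [0.4, 0.7, -0.4]
grip_width: 43.8
finger_force: 0.0
```

Call:
send_rows(
  plan=[
    [0,0,0,0,0,0],
    [0,0,0,0,0,0],
    [0,0,0,0,0,0],
    [0,0,0,0,0,0],
    [0,0,0,0,0,0],
  ],
  fingers=-1,
  squeeze=40,
)

```text
clock: 3.37
ee_pos: [480.3, -224.4, 216.4]
ee_rot: [-3.141, 0.001, -2.995]
force: [0.4, 1.4, 0.1]
grip_width: 14.2
finger_force: 0.2
```

Call:
send_rows(
  plan=[
    [0,0,0,0,0,0],
    [0,0,0,0,0,0],
    [0,0,0,0,0,0],
    [0,0,0,0,0,0],
    [0,0,0,0,0,0],
  ],
)

```text
clock: 3.78
ee_pos: [480.3, -224.4, 216.2]
ee_rot: [-3.141, 0.0, -2.995]
force: [-1.0, 0.5, 5.7]
grip_width: 11.5
finger_force: 40.0
```

Call:
send_rows(
  plan=[
    [0,0,-0.8,0,0,0],
    [0,0,-2.2,0,0,0],
    [0,0,-3.7,0,0,0],
    [0,0,-5.2,0,0,0],
    [0,0,-6.6,0,0,0],
  ],
)

```text
clock: 4.2
ee_pos: [479.7, -224.3, 382.4]
ee_rot: [3.141, -0.0, -2.995]
force: [1.2, -0.3, -2.3]
grip_width: 11.8
finger_force: 40.0
```

Call:
send_rows(
  plan=[
    [-0.3,0.7,-1,0,0,0],
    [-0.8,1.8,-1.8,0,0,0],
    [-1.4,3.1,-1.8,0,0,0],
    [-1.95,4.4,-1.8,0,0,0],
    [-2.5,5.7,-1.8,0,0,0],
  ],
)

```text
clock: 4.62
ee_pos: [521.0, -72.9, 426.0]
ee_rot: [-3.141, 0.0, -2.996]
force: [1.7, 0.5, -1.9]
grip_width: 12.1
finger_force: 40.0
```

Call:
send_rows(
  plan=[
    [-0.5,1.3,0,0,0,0],
    [-1.05,2.6,0,0,0,0],
    [-1.6,3.9,0,0,0,0],
    [-2.15,5.2,0,0,0,0],
    [-2.65,6.4,0,0,0,0],
  ],
)

```text
clock: 5.03
ee_pos: [563.2, 95.7, 425.3]
ee_rot: [3.141, -0.001, -2.994]
force: [0.7, -0.7, -1.0]
grip_width: 12.0
finger_force: 40.0
```

Call:
send_rows(
  plan=[
    [-0.6,1.3,0,0,0,0.7],
    [-1.2,2.6,0,0,0,1.4],
    [-1.7,3.8,0,0,0,2.2],
    [-2.1,4.6,0,0,0,2.9],
    [-2.4,5.06,0,0,0,3.5],
  ],
)

```text
clock: 5.45
ee_pos: [603.6, 231.4, 424.9]
ee_rot: [3.141, -0.002, 2.922]
force: [0.3, 0.3, -1.4]
grip_width: 11.9
finger_force: 40.0
```

Call:
send_rows(
  plan=[
    [0,0,0,0,0,0],
    [0,0,0,0,0,0],
    [0,0,0,0,0,0],
    [0,0,0,0,0,0],
    [0,0,0,0,0,0],
  ],
)

```text
clock: 5.87
ee_pos: [604.2, 226.1, 425.9]
ee_rot: [-3.141, 0.0, 2.92]
force: [-0.1, -0.1, -1.3]
grip_width: 11.6
finger_force: 40.0
```

```bash
python3 - <<'E'
from h import *
from cell import camera,arm
s=arm.observe();print(s["clock"],s["ee_pos"],s["ee_rot"],s["joint_positions"].round(2),s["grip_width"],s["force"])
c=camera("wrist");print(c["position"],c["attitude"])
cv2.imwrite("pics/w2.png",c["color"][:,:,::-1])
E
```

```text
5.8667 [604.24188569 226.07995999 425.9276622 ] [-3.14088879e+00  1.40476760e-04  2.92044266e+00] [-0.22  0.43 -0.32  1.59  0.15  1.14  0.77] 11.592943693730149 [-0.09436591 -0.07318061 -1.30140533]
[521.89930769 243.15567657 405.87318795] [2.83532535e+00 1.80175248e-03 1.35076697e+00]
```

View pics/w2.png

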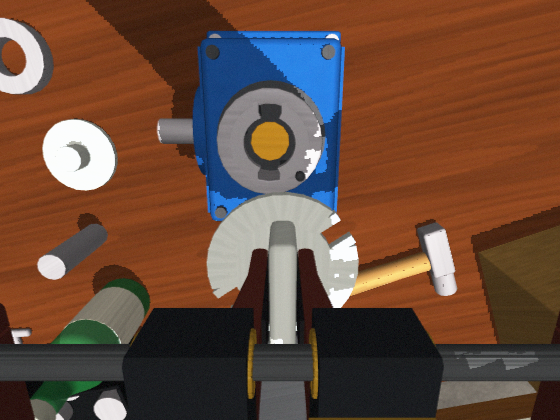

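The wrist view shows the neck rim centred near (269,139), slots ending at (270,105) and (269,178) and the pin at (300,176). The cap is gripped at the lower middle.

```bash
python3 - <<'E'
from h import *
from cell import camera
c=camera("wrist");im=c["color"]
g=cv2.cvtColor(im,cv2.COLOR_RGB2GRAY);hsv=cv2.cvtColor(im,cv2.COLOR_RGB2HSV)
x0,y0=200,70
# opening: dark or yellow pixels inside rim
yy,xx=np.mgrid[:420,:560]
reg=np.hypot(xx-270,yy-139)<46
m=(reg&((g<85)|((hsv[...,1]>120)&(hsv[...,0]<40)))).astype(np.uint8)
n,l,st,ce=cv2.connectedComponentsWithStats(m)
for i in range(1,n):
    if st[i,4]>20: print(st[i],ce[i],onz(c,ce[i],150).round(1))
i=1+np.argmax(st[1:,4]);k=cv2.findContours((l==i).astype(np.uint8),0,1)[0][0]
P=np.array([onz(c,q,150)[:2] for q in k[:,0,:].astype(float)]).astype(np.float32)
(r)=cv2.minAreaRect(P);print("opening rect",r)
(cx,cy),rad=cv2.minEnclosingCircle(P);print("circ",cx,cy,rad)
A,B=onz(c,(270,105),150),onz(c,(269,178),150);d=A-B;print("slots",A,B,np.degrees(np.arctan2(d[1],d[0])))
p=onz(c,(300,176),150)
# rim outer by saturation
b=((hsv[...,1]<60)&(np.hypot(xx-270,yy-139)<62)).astype(np.uint8)
n2,l2,s2,c2=cv2.connectedComponentsWithStats(b);j=1+np.argmax(s2[1:,4]);print("rim",s2[j])
kk=cv2.findContours((l2==j).astype(np.uint8),0,1)[0][0];e=cv2.fitEllipse(cv2.convexHull(kk));print(e,onz(c,e[0],150))
print("pin",p,np.degrees(np.arctan2(p[1]-cy,p[0]-cx))-45)
o=cv2.resize(im[70:210,200:340,::-1],(560,560),interpolation=cv2.INTER_CUBIC)
cv2.drawContours(o,[k*4-np.array([800,280])],-1,(0,0,255),1);cv2.imwrite("pics/neck.png",o)
E
```

```text
[ 243  104   52   76 2600] [268.66692308 141.38423077] [549.9 226.8 150. ]
[295 171   8   7  31] [297.64516129 173.29032258] [577.  242.1 150. ]
opening rect ((550.8544311523438, 226.51113891601562), (52.02932357788086, 36.42634963989258), 12.951923370361328)
circ 550.8844604492188 226.96853637695312 26.863916397094727
slots [525.94149094 233.37672566 150.        ] [575.87167964 220.91419035 150.        ] 165.98537171865877
rim [ 217   81  107  120 8630]
((270.0365905761719, 139.90606689453125), (106.70598602294922, 121.67549896240234), 178.03363037109375) [549.13493601 227.96436974 150.        ]
pin [579.3607315  243.41260704 150.        ] -14.995038669794628
```

View pics/neck.png

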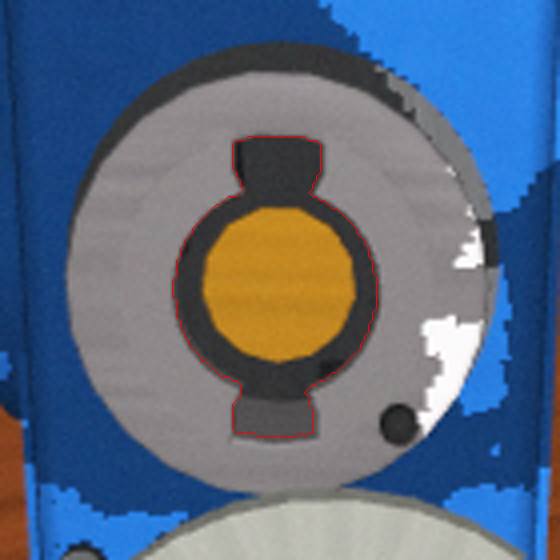

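Call:
send_rows(
  plan=[
    [0.5,-0.1,0,0,0,0.1],
    [1.1,-0.22,0,0,0,0.22],
    [1.7,-0.35,0,0,0,0.22],
    [2.05,-0.42,0,0,0,0.22],
    [2.05,-0.42,0,0,0,0.22],
  ],
)

```text
clock: 6.38
ee_pos: [550.4, 228.7, 426.3]
ee_rot: [-3.141, -0.0, 2.9]
force: [-0.7, 0.4, -0.9]
grip_width: 11.5
finger_force: 40.0
```

Call:
send_rows(
  plan=[
    [0,0,0.5,0,0,0],
    [0,0,1.2,0,0,0],
    [0,0,1.8,0,0,0],
    [0,0,2.2,0,0,0],
    [0,0,2.2,0,0,0],
  ],
)

```text
clock: 6.8
ee_pos: [551.9, 227.7, 367.8]
ee_rot: [-3.139, -0.003, 2.898]
force: [0.6, -0.8, -1.7]
grip_width: 12.2
finger_force: 40.0
```

Call:
send_rows(
  plan=[
    [0,0,0,0,0,0],
    [0,0,0,0,0,0],
    [0,0,0,0,0,0],
    [0,0,0,0,0,0],
    [0,0,0,0,0,0],
  ],
)

```text
clock: 7.22
ee_pos: [552.1, 228.6, 371.6]
ee_rot: [3.141, 0.001, 2.899]
force: [-0.4, 0.4, -1.9]
grip_width: 11.7
finger_force: 40.0
```

Call:
send_rows(
  plan=[
    [0,-0.04,0.08,0,0,0],
    [0,-0.04,0.16,0,0,0],
    [0,-0.04,0.24,0,0,0],
    [0,-0.04,0.32,0,0,0],
    [0,-0.04,0.32,0,0,0],
  ],
)

```text
clock: 7.63
ee_pos: [551.5, 227.4, 362.3]
ee_rot: [-3.141, -0.001, 2.899]
force: [-0.6, 0.3, -1.0]
grip_width: 11.8
finger_force: 40.0
```

Call:
send_rows(
  plan=[
    [0,0,0.04,0,0,0],
    [0,0,0.08,0,0,0],
    [0,0,0.12,0,0,0],
    [0,0,0.12,0,0,0],
    [0,0,0.12,0,0,0],
  ],
)

```text
clock: 8.05
ee_pos: [551.6, 227.5, 359.9]
ee_rot: [-3.142, -0.0, 2.899]
force: [1.3, 0.6, -0.7]
grip_width: 11.5
finger_force: 40.0
```

Call:
send_rows(
  plan=[
    [0,0,0.03,0,0,0],
    [0,0,0.06,0,0,0],
    [0,0,0.08,0,0,0],
    [0,0,0.08,0,0,0],
    [0,0,0.08,0,0,0],
  ],
)

```text
clock: 8.47
ee_pos: [551.6, 227.5, 357.9]
ee_rot: [-3.142, -0.0, 2.899]
force: [0.2, -0.4, -1.9]
grip_width: 11.8
finger_force: 40.0
```

Call:
send_rows(
  plan=[
    [0,0,0.03,0,0,0],
    [0,0,0.06,0,0,0],
    [0,0,0.06,0,0,0],
    [0,0,0.06,0,0,0],
    [0,0,0.06,0,0,0],
  ],
)

```text
clock: 8.88
ee_pos: [551.7, 227.6, 356.4]
ee_rot: [3.142, 0.0, 2.899]
force: [0.5, 1.3, -2.1]
grip_width: 11.7
finger_force: 40.0
```

No contact force and the origin is below the resting height (about 140 mm), so the lugs are in the slots. I'll keep pressing.

Call:
send_rows(
  plan=[
    [0,0,0.04,0,0,0],
    [0,0,0.08,0,0,0],
    [0,0,0.1,0,0,0],
    [0,0,0.1,0,0,0],
    [0,0,0.1,0,0,0],
  ],
)

```text
clock: 9.3
ee_pos: [551.7, 227.6, 354.1]
ee_rot: [3.141, 0.0, 2.899]
force: [-0.6, -1.0, 1.8]
grip_width: 12.1
finger_force: 40.0
```

Call:
send_rows(
  plan=[
    [0,0,0.04,0,0,0],
    [0,0,0.08,0,0,0],
    [0,0,0.1,0,0,0],
    [0,0,0.1,0,0,0],
    [0,0,0.1,0,0,0],
  ],
)

```text
clock: 9.72
ee_pos: [551.7, 227.6, 351.5]
ee_rot: [3.141, 0.0, 2.899]
force: [-1.4, -0.6, 2.8]
grip_width: 11.6
finger_force: 40.0
```

Call:
send_rows(
  plan=[
    [0,0,0.05,0,0,0],
    [0,0,0.1,0,0,0],
    [0,0,0.16,0,0,0],
    [0,0,0.16,0,0,0],
    [0,0,0.16,0,0,0],
  ],
)

```text
clock: 10.13
ee_pos: [551.7, 227.6, 347.7]
ee_rot: [3.141, 0.0, 2.899]
force: [-1.7, -2.3, 6.2]
grip_width: 11.7
finger_force: 40.0
```

Call:
send_rows(
  plan=[
    [0,0,0.04,0,0,0],
    [0,0,0.08,0,0,0],
    [0,0,0.12,0,0,0],
    [0,0,0.12,0,0,0],
    [0,0,0.12,0,0,0],
  ],
)

```text
clock: 10.55
ee_pos: [551.7, 227.6, 344.9]
ee_rot: [3.141, 0.0, 2.899]
force: [-1.6, -0.6, 7.0]
grip_width: 11.6
finger_force: 40.0
```

Call:
send_rows(
  plan=[
    [0,0,0.03,0,0,0],
    [0,0,0.05,0,0,0],
    [0,0,0.05,0,0,0],
    [0,0,0.05,0,0,0],
    [0,0,0.05,0,0,0],
  ],
)

```text
clock: 10.97
ee_pos: [551.7, 227.6, 343.8]
ee_rot: [3.141, 0.0, 2.899]
force: [-3.2, -1.2, 7.0]
grip_width: 11.6
finger_force: 40.0
```

Call:
send_rows(
  plan=[
    [0,0,0,0,0,0.15],
    [0,0,0,0,0,0.3],
    [0,0,0,0,0,0.5],
    [0,0,0,0,0,0.7],
    [0,0,0,0,0,0.7],
  ],
)

```text
clock: 11.38
ee_pos: [551.9, 228.0, 344.1]
ee_rot: [3.14, 0.001, 2.824]
force: [-1.6, -1.2, 8.5]
grip_width: 11.8
finger_force: 40.0
```

```bash
python3 -c "
from cell import arm
s=arm.observe();print(s['force'],s['torque'],s['ee_pos'],s['ee_rot'])"
```

```text
[-1.61542371 -1.15644711  8.52419932] [-0.06604063  0.3787298  -0.03285662] [551.89319424 227.95457566 344.06361609] [3.14028866e+00 1.15164734e-03 2.82441304e+00]
```

Call:
send_rows(
  plan=[
    [0,0,0,0,0,0.3],
    [0,0,0,0,0,0.6],
    [0,0,0,0,0,0.9],
    [0,0,0,0,0,1.2],
    [0,0,0,0,0,1.5],
  ],
)

```text
clock: 11.8
ee_pos: [552.2, 228.2, 344.3]
ee_rot: [3.139, 0.001, 2.667]
force: [-1.1, 0.5, 8.6]
grip_width: 11.6
finger_force: 40.0
```

```bash
python3 -c "
from cell import arm
s=arm.observe();print(s['force'],s['torque'],s['ee_pos'],s['ee_rot'])"
```

```text
[-1.07070162  0.54044521  8.57170934] [0.11432005 0.11573175 0.07155924] [552.15987587 228.20552823 344.28981892] [3.13893627e+00 1.48582682e-03 2.66707284e+00]
```

Call:
send_rows(
  plan=[
    [0,0,0,0,0,0.6],
    [0,0,0,0,0,1.2],
    [0,0,0,0,0,1.8],
    [0,0,0,0,0,2.4],
    [0,0,0,0,0,3.0],
  ],
)

```text
clock: 12.22
ee_pos: [552.3, 228.3, 344.4]
ee_rot: [3.138, 0.001, 2.351]
force: [0.4, 0.9, 7.5]
grip_width: 11.6
finger_force: 40.0
```

Call:
send_rows(
  plan=[
    [0,0,0,0,0,0.6],
    [0,0,0,0,0,1.2],
    [0,0,0,0,0,1.8],
    [0,0,0,0,0,2.4],
    [0,0,0,0,0,3.0],
  ],
)

```text
clock: 12.63
ee_pos: [552.4, 228.3, 344.4]
ee_rot: [3.138, -0.0, 2.037]
force: [-1.1, 0.3, 7.3]
grip_width: 11.8
finger_force: 40.0
```

```bash
python3 -c "
from cell import arm
s=arm.observe();print(s['force'],s['torque'],s['ee_pos'],s['ee_rot'],s['joint_positions'].round(2))"
```

```text
[-1.10183733  0.29435676  7.33209627] [ 0.15047868 -0.05365886  0.09073544] [552.40800102 228.30074884 344.42978547] [ 3.13765689e+00 -2.97498521e-04  2.03732573e+00] [-0.39  0.42 -0.14  1.8   0.07  0.93 -0.09]
```

Call:
send_rows(
  plan=[
    [0,0,0,0,0,0.6],
    [0,0,0,0,0,1.2],
    [0,0,0,0,0,1.8],
    [0,0,0,0,0,2.4],
    [0,0,0,0,0,3.0],
  ],
)

```text
clock: 13.05
ee_pos: [552.5, 228.2, 344.4]
ee_rot: [3.138, -0.001, 1.723]
force: [0.6, 0.3, 7.1]
grip_width: 12.0
finger_force: 40.0
```

Call:
send_rows(
  plan=[
    [0,0,0,0,0,0.4],
    [0,0,0,0,0,0.8],
    [0,0,0,0,0,1.2],
    [0,0,0,0,0,1.5],
    [0,0,0,0,0,1.5],
  ],
)

```text
clock: 13.47
ee_pos: [552.5, 228.0, 344.3]
ee_rot: [3.138, -0.002, 1.567]
force: [1.4, 0.5, 5.4]
grip_width: 12.0
finger_force: 40.0
```

```bash
python3 -c "
from cell import arm
s=arm.observe();print(s['force'],s['torque'],s['ee_pos'],s['ee_rot'])"
```

```text
[1.39228136 0.51520379 5.44475199] [-0.00131287 -0.2093043  -0.00892421] [552.52913878 228.01551693 344.26615145] [ 3.13807705e+00 -1.59892609e-03  1.56711758e+00]
```

Call:
send_rows(
  plan=[
    [0,0,0,0,0,0.15],
    [0,0,0,0,0,0.3],
    [0,0,0,0,0,0.45],
    [0,0,0,0,0,0.6],
    [0,0,0,0,0,0.6],
  ],
)

```text
clock: 13.88
ee_pos: [552.5, 227.9, 344.2]
ee_rot: [3.138, -0.002, 1.505]
force: [0.7, -0.6, 6.0]
grip_width: 11.9
finger_force: 40.0
```

```bash
python3 - <<'E'
from h import *
from cell import arm,camera
s=arm.observe();print(s['force'],s['torque'],s['ee_pos'],s['ee_rot'])
S,D=camera("scene"),camera("side");w=camera("wrist")
f=lambda c,u,w=40:cv2.resize(c["color"][u[1]-w:u[1]+w,u[0]-w:u[0]+w,::-1],(390,390),interpolation=cv2.INTER_CUBIC)
cv2.imwrite("pics/lock.png",np.hstack([f(S,(411,177)),cv2.resize(w["color"][:,70:490,::-1],(390,390))]))
E
```

```text
[ 0.72466342 -0.62642498  5.96826475] [-0.00161764 -0.15438931  0.01656713] [552.52897624 227.92923906 344.20783048] [ 3.13836993e+00 -1.70242705e-03  1.50506378e+00]
```

View pics/lock.png

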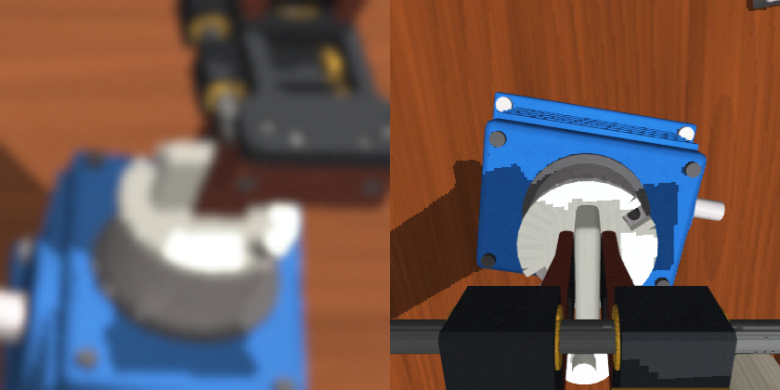

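The pin is visible inside the flange notch at (635,213), the turn is 80°, and Fz dropped as the pin clicked up. Releasing.

Call:
send_rows(
  plan=[
    [0,0,-0.03,0,0,0],
    [0,0,-0.06,0,0,0],
    [0,0,-0.06,0,0,0],
    [0,0,-0.06,0,0,0],
    [0,0,-0.06,0,0,0],
  ],
)

```text
clock: 14.45
ee_pos: [552.5, 227.9, 345.2]
ee_rot: [3.139, -0.002, 1.506]
force: [4.4, 2.1, 2.9]
grip_width: 11.6
finger_force: 40.0
```

Call:
send_rows(
  plan=[
    [0,0,0,0,0,0],
    [0,0,0,0,0,0],
    [0,0,0,0,0,0],
    [0,0,0,0,0,0],
    [0,0,0,0,0,0],
  ],
  fingers=-0.2,
)

```text
clock: 14.87
ee_pos: [551.2, 227.4, 344.1]
ee_rot: [-3.14, 0.001, 1.506]
force: [0.5, -0.4, 0.4]
grip_width: 34.8
finger_force: 0.0
```

Call:
send_rows(
  plan=[
    [0,0,0,0,0,0],
    [0,0,-0.5,0,0,0],
    [0,0,-1.3,0,0,0],
    [0,0,-2.2,0,0,0],
    [0,0,-3.0,0,0,0],
  ],
)

```text
clock: 15.28
ee_pos: [551.6, 227.5, 421.7]
ee_rot: [3.141, -0.0, 1.506]
force: [-0.2, -0.1, 0.6]
grip_width: 35.0
finger_force: 0.0
```

Call:
send_rows(
  plan=[
    [-0.5,0,-0.5,0,0,0],
    [-1,0,-0.8,0,0,0],
    [-1.5,0,-1,0,0,0],
    [-2,0,-1,0,0,0],
    [-2,0,-1,0,0,0],
  ],
)

```text
clock: 15.7
ee_pos: [548.5, 173.3, 444.1]
ee_rot: [-3.141, 0.002, 1.501]
force: [-0.2, -1.0, -0.9]
grip_width: 35.3
finger_force: 0.0
```

```bash
python3 - <<'E'
from h import *
from cell import camera
S,w=camera("side"),camera("wrist")
f=lambda c,u,w=40:cv2.resize(c["color"][u[1]-w:u[1]+w,u[0]-w:u[0]+w,::-1],(390,390),interpolation=cv2.INTER_CUBIC)
u=[int(v) for v in proj(w,(552,228,155))];print(u)
u=[min(max(u[0],70),489),min(max(u[1],70),349)]
cv2.imwrite("pics/end.png",np.hstack([f(S,(242,310)),f(w,u,70)]))
E
```

```text
[284, 135]
```

View pics/end.png

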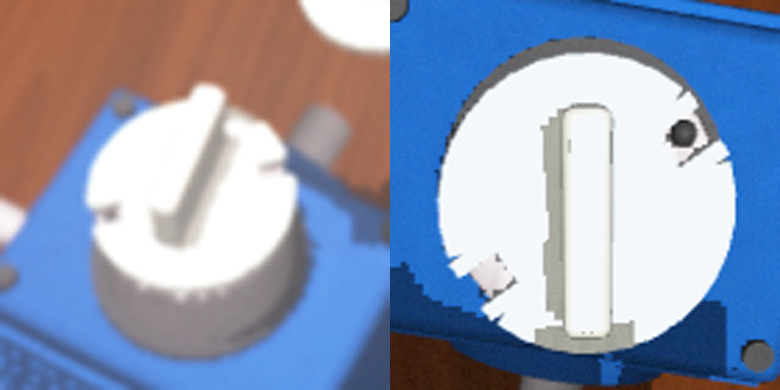

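The cap sits level and centred on the neck, with the pin head centred in the notch at (683,133). The gripper is clear, so I'm handing in.

Call:
send_rows(
  plan=[
    [0,0,0,0,0,0],
    [0,0,0,0,0,0],
    [0,0,0,0,0,0],
    [0,0,0,0,0,0],
    [0,0,0,0,0,0],
  ],
)

```text
clock: 16.22
ee_pos: [548.4, 178.1, 444.5]
ee_rot: [-3.141, 0.0, 1.507]
force: [0.0, -0.6, -0.0]
grip_width: 35.2
finger_force: 0.0
```

```bash
python3 -c "
from cell import order
print(order.sign_off())"
```

```text
the job is handed in; nothing more can be done
None
```

The cap is in the filler neck, turned 80° clockwise with the lock pin seen up in its notch, and released; the job was handed in at about 16 s, and sign-off returned no verdict.

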